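# Pop the round sample-port hatch

## Task

Two small units with push-to-open hatches stand in a row on the bench: press the round hatch of the sample-port unit in at its free edge with the fingertips and let go, so that its latch releases and it springs open, then keep clear for a second or more to see that it stays open by itself. Do not pull at it or push it shut again, leave the square battery hatch shut and unpressed, and grasp or shift nothing else on the bench.

Things in the scene. Friction and masses are not known exactly. Their poses are not given: they have to be found in the camera images.
- port_unit: the sample-port unit: grey metal housing, 88x70 mm and 54 mm high, on a 104x72 mm aluminium foot screwed to the bench; origin: centre of the underside; x from its front (brass nipple, free edge of the hatch) to its back (hinge), z up. Its hatch is ROUND.
- port_hatch_press (a point): point on top of the round hatch (black plastic disc 66 mm across, 6 mm thick), at the three small thumb ribs, 12 mm in from the free edge; 67 mm above the bench when shut. Hinge axis: 58 mm behind this point along the unit's +x, 64 mm above the bench, parallel to the unit's y. It moves with the hatch.
- port_hatch (a joint): round hatch, rad: 0 = shut, latched (reads 0 to 0.02), negative = pressed in (stop at -0.085, 5.5 mm down at the free edge), positive = open (stands at 1.1). Push-push latch: press the free edge in 3 mm or more (2 to 4 N at the ribs, then a rigid stop) and let go; it springs up in about 1 s, following the finger. Pressed down again, it latches shut again.
- port_hatch_flag (a joint): tell-tale: a 28 mm steel wire arm with a small disc beside the right end of the round hatch's hinge; rad, about 0 while the hatch has not been opened. The hatch carries it up as it opens and it stays up by friction, even if the hatch is pushed shut again. Do not touch it.
- battery_unit: the battery unit: grey metal housing, 88x70 mm and 54 mm high, on a 104x72 mm aluminium foot screwed to the bench; origin: centre of the underside; x from its front (brass nipple, free edge of the hatch) to its back (hinge), z up. Its hatch is SQUARE. It stands to the left or the right of the port unit.
- battery_hatch_press (a point): point on top of the square hatch (black plastic plate 66x62 mm, 6 mm thick), at its thumb ribs, 12 mm in from the free edge, 67 mm above the bench. Must not be pressed.
- battery_hatch (a joint): hinge of the square hatch, same hinge, spring and latch, rad: 0 = shut, latched (reads 0 to 0.02), negative = pressed in (stop at -0.085, 5.5 mm down at the free edge), positive = open (stands at 1.1). It must stay at 0.
- coupler: brass hose coupler with a steel tip, 22 mm across and 60 mm tall, stands loose behind the port unit; origin at the centre of its underside
- tee_brass: brass tee fitting, 22x52x35 mm, lies loose behind the battery unit; origin at the centre of its underside
- pvc_cap: grey plastic pipe cap, 65 mm across, 26 mm high, loose, in the same row as the units; origin at the centre of its underside
- strap_roll: roll of black strap, 55 mm across, 17 mm high, loose, in front of the units on the left; origin at the centre of its underside
- ptfe_roll: small blue and white reel of sealing tape, 53 mm across, 14 mm high, loose, to the right; origin at the centre of its underside
- flow_valve: white and brass flow valve, 20x16x45 mm, stands loose, to the right and behind; origin at the centre of its underside

How it is judged:
By the outcome, as a careful person would: the job done as asked, in the order asked, and still so for the second after the job is handed in, with the robot touching nothing.
It also fails if it takes over 32 s, if anything falls off the work surface, if the arm or the gripper's body presses on something with over 40 N, if the wrist force passes 120 N, or if a joint passes its speed limit or range.

## Robot

A 7-joint arm with a two-finger parallel gripper is mounted at the origin on the work surface; the furniture and walls round the work are solid. World frame = base frame: x ahead of the robot, y to its left, z up, the work surface at z = 0. Lengths are in m, angles in rad, forces in N, time in s.
With the tool pointing down it reaches from about 0.425 to 0.875 m from the base axis. Payload 4.7 kg.
Tool frame: the origin (TCP) lies between the finger pads; the fingertips stand 8 mm ahead of it and the grasp point (between the pads) lies 11 mm behind it; z points along the fingers, y is the direction in which the jaws open and shut (so a half turn about z gives the same grasp; the last joint's range is limited). The gripper opens to 87 mm and grips with 3 to 60 N. Pads are 19 mm wide; open, the fingers measure 117 mm over their backs; the gripper's body (75 mm by 190 mm) begins 51 mm behind the grasp point.
Start: joints at [-1.252, 0.321, -0.07, 1.45, 0.023, 1.371, -0.057], TCP at [0.195, 0.62, 0.231] pointing down, gripper open.
Joint ranges: [-2.86, 2.86], [-0.3, 2.09], [-1.38, 1.24], [0.06, 2.45], [-1.56, 4.7], [0.09, 2.05], [-2.69, 2.69]. Speed limits (rad/s): [2.57, 2.57, 3.14, 3.14, 3.14, 3.14, 3.14].

## Interface

Orientations are given as a rotation vector (axis times angle).
In Python, from bench import ctrl, optics, ticket gives the robot as it stands.
- The arm moves only by the tool play_rows, never from a script. Its argument "motion" is a list of rows, each a list of 5 numbers: the closure, from 0 (fully open) to 1 (shut), then the shift along the tool's x, y, z in cm, then the turn about the tool's z in rad. In form: [[jaw, tx, ty, tz, spin], ...]. A call has 1 to 20 rows; each row shifts and turns the commanded pose from where the row before left it, along the tool's axes as they then stand; what a row does not reach is not made up. A row lasts 1/8 s, in which the tool goes at most 62.5 mm and 10.7 degrees, less where a joint would pass 70% of its speed; a pose out of reach is approached as far as the arm can. A call is refused whole if a number of a shift passes 6.25 or a number of a turn 0.188, either way. A call with a gripper value outside its range is refused whole. The fingers move at their own pace and stop on an object; "force" is the grip in N (left out, the last holds). Time passes only in rows, so rows that do not move let the fingers close. It gives the time, the measured TCP pose, the force and the opening at its end, in the units of the state.
- ctrl.get_state(): the state, without advancing time (a new reading comes with each control period).
- optics.get_image(name): name is "scene" or "top" or "wrist"; returns the picture (480x640x3 uint8, red, green, blue); there is no depth.
- optics.calibration(name): a dict with "K" (3x3 intrinsics, pixels), "pose" (4x4, takes a point from camera to world coordinates); the wrist camera has in their place "hand_eye" (4x4, takes a point from camera to tool coordinates, whose origin is the TCP and whose axes are the flange's). Camera axes: x right, y down, z forward; pixel columns grow to the right and rows downward; lengths in m; the calibration is good to about 2 mm. The wrist camera is an equidistant fisheye: a pixel r from the principal point sees the ray r / f radians off the axis. A picture is of the moment at which its call begins: read the wrist's pose just before it. calibration takes no time and is no camera call.
- ticket.close_job(): hands the job in, once; it reports no verdict.
The state is a dict: "time": time; "joint_positions": joint angles; "qd": joint speeds; "joint_torque": joint torques, N m; "position": TCP position; "tool_rot": TCP orientation; "ft_force": force on the tool from outside, world axes, zero at the start; "torque": the same for the moment, N m; "grip_width": opening from 0.0 (shut) to 1.0 (fully open).
Only numpy, scipy, OpenCV 4.12 (cv2) and the standard library are available. Lean on these libraries where they do the work, as an engineer would, in place of code of your own. Each camera call takes 0.05 s, during which the arm holds its last target.

## Working session

There is one attempt and no reset: what is moved stays moved. The work goes in short steps, Python scripts to look and compute and a tool call to move; the robot and the scene stay as the last step left them, time stands still between calls to the robot, and variables do not carry over. Pictures are saved under pics/ and viewed, and the job is handed in when it is done.

Besides the shell and the picture viewer there is one more tool, called after ">>>" in YAML: its name, and indented under it one key for each argument. play_rows: Moves the arm, as the interface text tells. Its arguments: {"type":"object","properties":{"motion":{"type":"array"},"force":{"type":"number"}},"required":["motion"]}

```bash
mkdir -p pics; python3 - <<'E'
from bench import ctrl, optics
import cv2
s=ctrl.get_state();print(s)
for n in("scene","top"):
    im=optics.get_image(n);cv2.imwrite(f"pics/{n}0.png",im[:,:,::-1]);c=optics.calibration(n);print(n,c)
print(optics.calibration("wrist"))
E
```

```text
{'time': 0.0, 'joint_positions': array([-1.25189414,  0.32180857, -0.07009228,  1.45166784,  0.02261779,
        1.37078587, -0.05689314]), 'qd': array([-0.00084868, -0.00048934,  0.00042803, -0.00050368, -0.00126165,
        0.00121779,  0.00114671]), 'joint_torque': array([ 6.50485958e-05, -4.91285419e+01, -4.03436981e-01, -3.12537146e+01,
       -6.38693897e-02,  4.33574268e-02,  1.88176305e-04]), 'position': array([0.19495664, 0.61951674, 0.22947452]), 'tool_rot': array([-4.76829842e-01, -3.10501802e+00,  2.94417922e-03]), 'ft_force': array([-0.11640011, -0.25095032, -0.39258899]), 'torque': array([-0.05899112,  0.0416109 , -0.0166075 ]), 'grip_width': 0.9990995639527135}
scene {'K': array([[605.46150121,   0.        , 317.34918088],
       [  0.        , 605.46150121, 244.21947312],
       [  0.        ,   0.        ,   1.        ]]), 'pose': array([[-0.98811891,  0.10538558, -0.11187002,  0.69284172],
       [ 0.1526393 ,  0.75793197, -0.63422423,  0.68894619],
       [ 0.01795178, -0.64376472, -0.76501289,  0.83009169],
       [ 0.        ,  0.        ,  0.        ,  1.       
[... 239 characters left out ...]

       [-0.99915991, -0.02114783, -0.03510321,  0.08905575],
       [ 0.03828897, -0.17638257, -0.98357671,  0.89579288],
       [ 0.        ,  0.        ,  0.        ,  1.        ]])}
{'K': array([[371.64829954,   0.        , 325.68264157],
       [  0.        , 371.64829954, 241.81144221],
       [  0.        ,   0.        ,   1.        ]]), 'hand_eye': array([[ 9.88722788e-04, -9.55137153e-01, -2.96162189e-01,
         8.05224367e-02],
       [ 9.99999031e-01,  1.23468573e-03, -6.43473046e-04,
         1.90778744e-04],
       [ 9.80272242e-04, -2.96161265e-01,  9.55137448e-01,
        -1.52960389e-01],
       [ 0.00000000e+00,  0.00000000e+00,  0.00000000e+00,
         1.00000000e+00]])}
```

View pics/scene0.png

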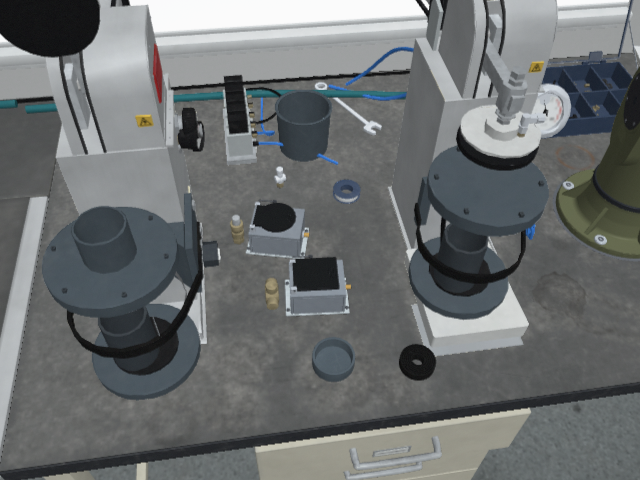

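View pics/top0.png

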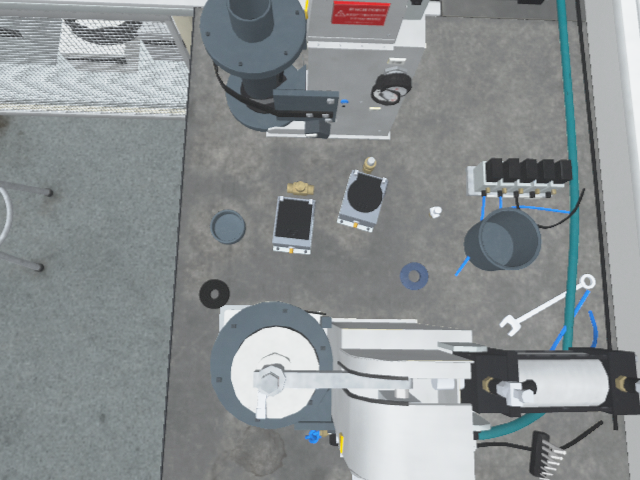

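```bash
cat > h.py <<'E'
import numpy as np, cv2
from bench import optics
def ray(n,u,v,z):
    c=optics.calibration(n);K=c["K"];P=c["pose"]
    d=P[:3,:3]@np.array([(u-K[0,2])/K[0,0],(v-K[1,2])/K[1,1],1]);o=P[:3,3]
    return o+d*(z-o[2])/d[2]
def proj(n,p):
    c=optics.calibration(n);P=c["pose"];q=P[:3,:3].T@(np.array(p)-P[:3,3]);q=c["K"]@q;return q[:2]/q[2]
E
python3 - <<'E'
import cv2
a=cv2.imread("pics/top0.png")[140:270,180:450];cv2.imwrite("pics/t1.png",cv2.resize(a,None,fx=2.9,fy=2.9,interpolation=cv2.INTER_CUBIC))
a=cv2.imread("pics/scene0.png")[160:330,210:410];cv2.imwrite("pics/s1.png",cv2.resize(a,None,fx=3.5,fy=3.5,interpolation=cv2.INTER_CUBIC))
E
```

```text
(no output)
```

View pics/t1.png

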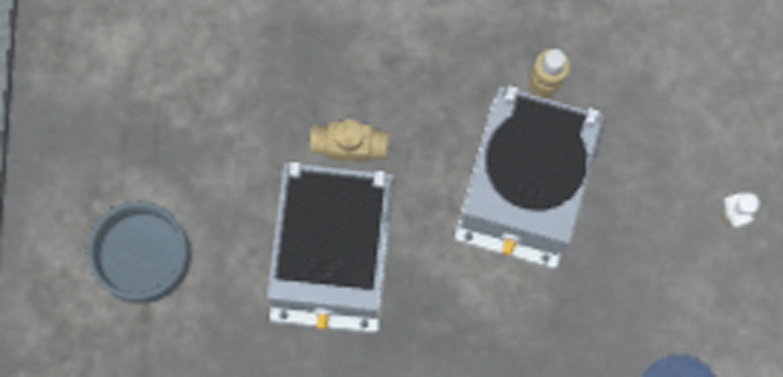

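View pics/s1.png

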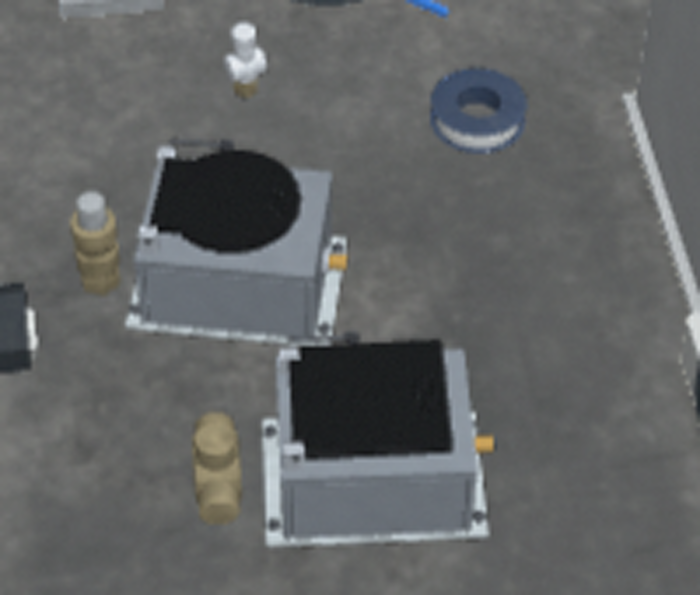

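```bash
python3 - <<'E'
from h import *
T=lambda x,y:(180+x/2.9,140+y/2.9)
S=lambda x,y:(210+x/3.5,160+y/3.5)
print("disc centre top",ray("top",*T(536,160),.067),"scene",ray("scene",*S(235,201),.067))
print("ribs",ray("top",*T(528,191),.067))
hl=ray("top",*T(511,93),.066);hr=ray("top",*T(593,115),.066);print(hl,hr,np.degrees(np.arctan2((hl-hr)[1],(hl-hr)[0])))
fl=ray("top",*T(460,230),.004);fr=ray("top",*T(556,258),.004);print("foot",fl,fr,np.degrees(np.arctan2((fl-fr)[1],(fl-fr)[0])))
print("nipple",ray("top",*T(510,246),.02))
hl=ray("scene",*S(148,233),.066);hr=ray("scene",*S(166,154),.066);print(hl,hr,np.degrees(np.arctan2((hl-hr)[1],(hl-hr)[0])))
# square hatch corners
for x,y in((290,170),(384,178),(277,278),(377,290)):print("sq",ray("top",*T(x,y),.067))
# obstacles
for n,u,v in(("near flange centre",270,365),("near flange left",212,370),("bot",270,425),("right",333,370),("top",270,303)):
  print(n,[ray("top",u,v,z).round(3) for z in(.1,.25,.4)])
for n,u,v in(("far flange bot",255,75),("far right",305,30),("box corner",390,137),("knob",375,100),("knob r",410,85),("blk",338,118)):
  print(n,[ray("top",u,v,z).round(3) for z in(.0,.15,.3)])
for n,u,v in(("sc near flange c",487,188),("base plate c",458,275),("far flange c",112,245),("gantry corner",440,110),("gantry top corner",418,40),("foot corner",400,190),("far knob",200,136)):
  print(n,[ray("scene",u,v,z).round(3) for z in(.0,.1,.2,.3)])
E
```

```text
disc centre top [ 0.64019105 -0.01729644  0.067     ] scene [ 0.64017446 -0.01226677  0.067     ]
ribs [ 0.61986096 -0.01217576  0.067     ]
[ 0.68434277 -0.00135342  0.066     ] [ 0.67105909 -0.05423519  0.066     ] 75.89929165889522
foot [0.60602086 0.02636076 0.004     ] [ 0.58816289 -0.03886682  0.004     ] 74.68878630923842
nipple [ 0.59280439 -0.00589481  0.02      ]
[0.68389782 0.00191777 0.066     ] [ 0.67059567 -0.04945073  0.066     ] 75.48185722521643
sq [0.62993778 0.13863092 0.067     ]
sq [0.62615848 0.07922086 0.067     ]
sq [0.56081135 0.14456207 0.067     ]
sq [0.55453231 0.08224955 0.067     ]
near flange centre [array([0.34 , 0.144, 0.1  ]), array([0.357, 0.134, 0.25 ]), array([0.375, 0.124, 0.4  ])]
near flange left [array([0.331, 0.239, 0.1  ]), array([0.35 , 0.211, 0.25 ]), array([0.369, 0.182, 0.4  ])]
bot [array([0.247, 0.141, 0.1  ]), array([0.282, 0.131, 0.25 ]), array([0.317, 0.122, 0.4  ])]
right [array([0.333, 0.04 , 0.1  ]), array([0.352, 0.049, 0.25 ]), array([0.37 , 0.059, 0.4  ])]
top [array([0.441, 0.148, 0.1  ]), array([0.439, 0.137, 0.25 ]), array(
[... 936 characters left out ...]
e c [array([ 0.933, -0.048,  0.   ]), array([0.904, 0.041, 0.1  ]), array([0.875, 0.13 , 0.2  ]), array([0.846, 0.219, 0.3  ])]
gantry corner [array([ 0.243, -0.346,  0.   ]), array([ 0.297, -0.221,  0.1  ]), array([ 0.351, -0.097,  0.2  ]), array([0.405, 0.028, 0.3  ])]
gantry top corner [array([ 0.218, -0.628,  0.   ]), array([ 0.275, -0.469,  0.1  ]), array([ 0.332, -0.311,  0.2  ]), array([ 0.39 , -0.152,  0.3  ])]
foot corner [array([ 0.391, -0.113,  0.   ]), array([ 0.427, -0.017,  0.1  ]), array([0.464, 0.08 , 0.2  ]), array([0.5  , 0.177, 0.3  ])]
far knob [array([ 0.77 , -0.326,  0.   ]), array([ 0.761, -0.204,  0.1  ]), array([ 0.751, -0.082,  0.2  ]), array([0.742, 0.041, 0.3  ])]
```

```bash
python3 - <<'E'
from h import *
def tri(t,s):
    A=[];r=[]
    for n,(u,v) in(("top",t),("scene",s)):
        o=optics.calibration(n)["pose"][:3,3];d=ray(n,u,v,0)-o;d/=np.linalg.norm(d);M=np.eye(3)-np.outer(d,d);A.append(M);r.append(M@o)
    p=np.linalg.solve(sum(A),sum(r));return p.round(3),[np.linalg.norm(M@p-q).round(3) for M,q in zip(A,r)]
print("sticker",tri((341,445),(537,67)))
print("flange bolt hub",tri((275,345),(500,115)))
print("near flange",tri((270,365),(487,188)))
print("far flange c",tri((252,40),(112,245)))
print("far pipe top",tri((250,5),(103,220)))
print("valve blue",tri((313,437),(531,230)))
print("tool far red",tri((360,13),(157,70)))
print("far knob",tri((388,88),(190,130)))
print("proj base",proj("scene",(0,0,0)),proj("scene",(0,0,.3)),proj("top",(0,0,0)))
print("tcp",proj("scene",(.195,.62,.23)),proj("top",(.195,.62,.23)))
for u,v in((600,200),(560,200),(520,310),(395,190)):print(ray("scene",u,v,0))
E
python3 - <<'E'
import cv2
cv2.imwrite("pics/s2.png",cv2.resize(cv2.imread("pics/scene0.png")[0:330,370:640],None,fx=1.8,fy=1.8,interpolation=cv2.INTER_CUBIC))
E
python3 - <<'E'
from bench import optics;import cv2
cv2.imwrite("pics/w0.png",optics.get_image("wrist")[:,:,::-1])
E
```

```text
sticker (array([0.291, 0.048, 0.373]), [np.float64(0.0), np.float64(0.0)])
flange bolt hub (array([0.382, 0.126, 0.366]), [np.float64(0.012), np.float64(0.012)])
near flange (array([0.358, 0.134, 0.243]), [np.float64(0.001), np.float64(0.001)])
far flange c (array([0.851, 0.176, 0.243]), [np.float64(0.012), np.float64(0.012)])
far pipe top (array([0.859, 0.176, 0.297]), [np.float64(0.001), np.float64(0.001)])
valve blue (array([0.217, 0.071, 0.063]), [np.float64(0.002), np.float64(0.002)])
tool far red (array([0.781, 0.031, 0.399]), [np.float64(0.0), np.float64(0.0)])
far knob (array([ 0.759, -0.029,  0.255]), [np.float64(0.001), np.float64(0.001)])
proj base [614.71019286 212.1914317 ] [692.4359186   77.09852317] [350.57100282 561.44862688]
tcp [827.55345785 549.49414645] [-113.54037003  490.50798389]
[ 0.0133703  -0.03435239  0.        ]
[ 0.09074008 -0.04492209  0.        ]
[ 2.61097566e-01  1.87464832e-01 -1.11022302e-16]
[ 0.40082279 -0.11460893  0.        ]
```

View pics/s2.png

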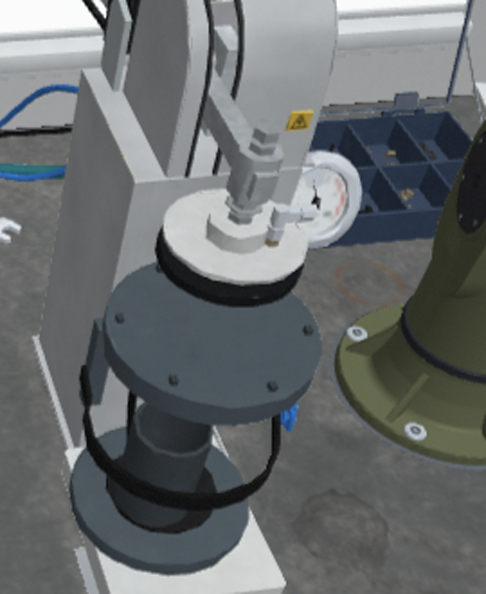

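View pics/w0.png

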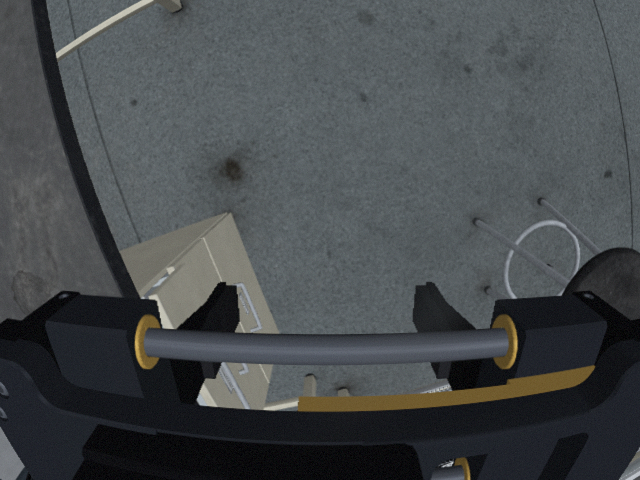

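```bash
python3 - <<'E'
from h import *
def ploty(n,u,v,y):
    o=optics.calibration(n)["pose"][:3,3];d=ray(n,u,v,0)-o;return (o+d*(y-o[1])/d[1]).round(3)
s=ray("scene",145,120,.373);print(s)
for uv in((100,8),(148,10),(170,60),(60,90),(65,155),(185,150)):print(uv,ploty("scene",*uv,s[1]))
print("near, y=.048")
for uv in((500,0),(550,0),(550,80),(470,175),(438,110),(418,40)):print(uv,ploty("scene",*uv,.048))
E
python3 - <<'E'
import cv2
cv2.imwrite("pics/t2.png",cv2.resize(cv2.imread("pics/top0.png")[280:480,200:640],None,fx=1.8,fy=1.8,interpolation=cv2.INTER_CUBIC))
cv2.imwrite("pics/s3.png",cv2.resize(cv2.imread("pics/scene0.png")[0:400,0:260],None,fx=1.5,fy=1.5,interpolation=cv2.INTER_CUBIC))
E
```

```text
[0.79871334 0.0920644  0.373     ]
(100, 8) [0.815 0.092 0.515]
(148, 10) [0.769 0.092 0.51 ]
(170, 60) [0.757 0.092 0.451]
(60, 90) [0.881 0.092 0.423]
(65, 155) [0.903 0.092 0.33 ]
(185, 150) [0.759 0.092 0.322]
near, y=.048
(500, 0) [0.368 0.048 0.472]
(550, 0) [0.304 0.048 0.468]
(550, 80) [0.266 0.048 0.351]
(470, 175) [0.342 0.048 0.185]
(438, 110) [0.417 0.048 0.316]
(418, 40) [0.462 0.048 0.426]
```

View pics/t2.png

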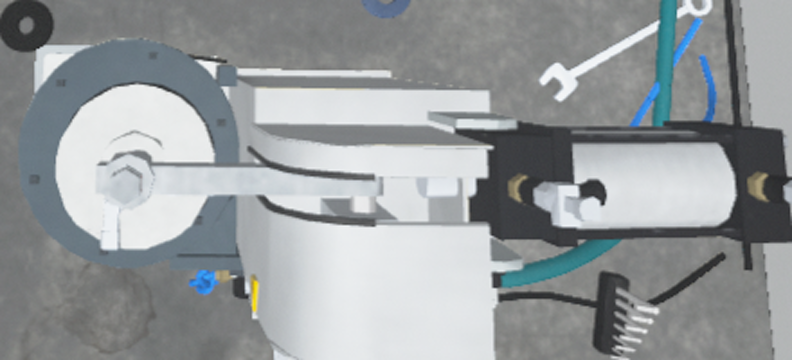

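View pics/s3.png

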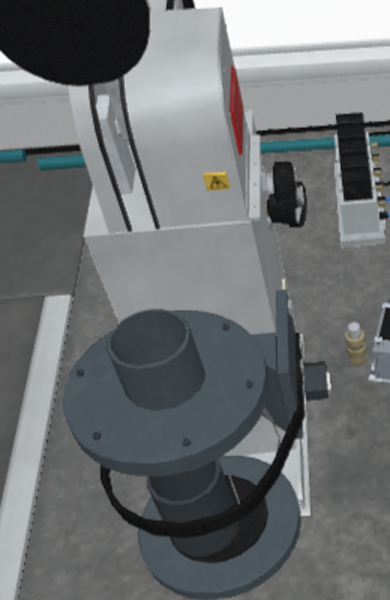

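>>> play_rows:
  motion:
    - [1, 0, 0, -5, 0]
    - [1, 0, 0, -5, 0]
    - [1, 0, 0, -5, 0]
    - [1, 0, 0, -5, 0]
    - [1, -4.8, -1.85, 0, 0]
    - [1, -4.8, -1.85, 0, 0]
    - [1, -4.8, -1.85, 0, 0]
    - [1, -4.8, -1.85, 0, 0]
    - [1, -4.8, -1.85, 0, 0]
    - [1, -4.8, -1.85, 0, 0]
    - [1, -4.8, -1.85, 0, 0]
    - [1, -4.8, -1.85, 0, 0]
    - [1, -4.8, -1.85, 0, 0]
    - [1, -4.8, -1.85, 0, 0]
    - [1, 0, 0, 0, 0]
  force: 20

```text
time: 2.02
position: [0.6008, 0.2944, 0.429]
tool_rot: [0.49, 3.103, -0.006]
ft_force: [-0.1, -0.1, 0.2]
grip_width: 0.005
```

```bash
python3 - <<'E'
from bench import ctrl, optics
import cv2
s=ctrl.get_state()
for k in("time","joint_positions","position","tool_rot","ft_force","grip_width"):print(k,s[k])
im=optics.get_image("scene");cv2.imwrite("pics/s4.png",im[:,:,::-1])
E
```

```text
time 2.025
joint_positions [-0.64193616  0.36555881  0.22371142  1.01182768 -0.07744981  1.77371673
  0.80914279]
position [0.60077776 0.2944232  0.42904188]
tool_rot [ 0.49048622  3.10255018 -0.00614009]
ft_force [-0.14907811 -0.06246981  0.23429208]
grip_width 0.004785244466930431
```

View pics/s4.png

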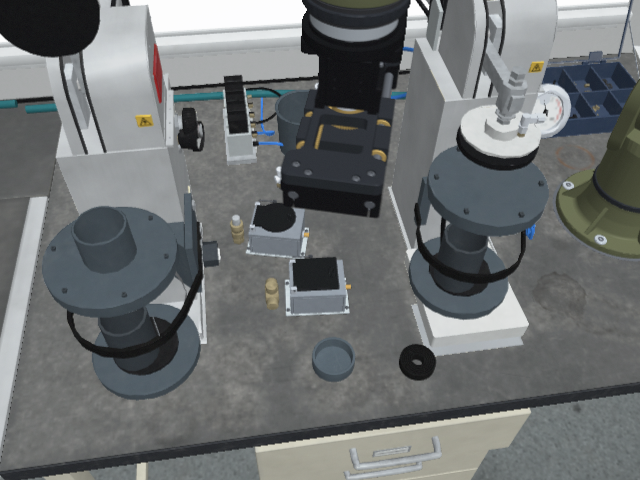

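>>> play_rows:
  motion:
    - [1, -1.87, -4.73, 0, 0]
    - [1, -1.87, -4.73, 0, 0]
    - [1, -1.87, -4.73, 0, 0]
    - [1, -1.87, -4.73, 0, 0]
    - [1, -1.87, -4.73, 0, 0]
    - [1, -1.87, -4.73, 0, 0]
    - [1, 0, 0, 0, 0]

```text
time: 2.95
position: [0.6187, -0.0093, 0.4311]
tool_rot: [0.488, 3.103, -0.002]
ft_force: [0.1, 0.3, 0.2]
grip_width: 0.004
```

```bash
cat > kin.py <<'E'
import numpy as np
from scipy.spatial.transform import Rotation as R
from scipy.optimize import least_squares
def fk(q,p,s,full=False):
    H,L1,L2,L3=p
    rz=lambda a:R.from_euler('z',a).as_matrix();ry=lambda a:R.from_euler('y',a).as_matrix()
    M=rz(-q[0]);o=np.array([0,0,H]);pts=[o]
    M=M@ry(q[1])@rz(s[0]*q[2]);o=o+M@[0,0,L1];pts.append(o)
    M=M@ry(q[3])@rz(s[1]*q[4]);o=o+M@[0,0,L2];pts.append(o)
    M=M@ry(q[5]);o=o+M@[0,0,L3];pts.append(o)
    return np.array(pts) if full else o
E
python3 - <<'E'
from kin import *
from bench import ctrl
s=ctrl.get_state();print(s["time"],s["joint_positions"],s["position"],s["tool_rot"])
D=[([-1.25189414,0.32180857,-0.07009228,1.45166784,0.02261779,1.37078587],[0.19495664,0.61951674,0.22947452]),([-0.64193616,0.36555881,0.22371142,1.01182768,-0.07744981,1.77371673],[0.60077776,0.2944232,0.42904188]),(s["joint_positions"],s["position"])]
for s0 in(1,-1):
  for s1 in(1,-1):
    r=least_squares(lambda p:np.concatenate([fk(q,p,(s0,s1))-x for q,x in D]),[.3,.4,.4,.3]);print(s0,s1,r.x,r.cost,abs(r.fun).max());print(fk(D[2][0],r.x,(s0,s1),True).round(3))
E
```

```text
2.95 [-0.30761959  0.24718629  0.36809471  1.16703736 -0.08784015  1.74201247
  1.29426581] [ 0.61869836 -0.00933305  0.43106863] [ 4.87508696e-01  3.10270144e+00 -2.39847075e-03]
1 1 [-67.07237086   0.81781919   0.28588136 -66.64206221] 0.029727965572493742 0.17223317917405379
[[ 0.0000e+00  0.0000e+00 -6.7072e+01]
 [ 1.9100e-01  6.1000e-02 -6.6279e+01]
 [ 4.1500e-01  2.3100e-01 -6.6231e+01]
 [ 4.4600e-01  1.2000e-01  4.1100e-01]]
1 -1 [-1.86611571  0.65809088  0.39713875 -1.59612914] 0.0070501774129085515 0.0760367143564769
[[ 0.     0.    -1.866]
 [ 0.153  0.049 -1.228]
 [ 0.465  0.286 -1.16 ]
 [ 0.635  0.067  0.412]]
-1 1 [0.02643204 0.46177652 0.51701726 0.13285175] 0.0005669475610440345 0.03066313019041464
[[ 0.     0.     0.026]
 [ 0.108  0.034  0.474]
 [ 0.617  0.016  0.563]
 [ 0.616 -0.007  0.432]]
-1 -1 [9.28340868 0.52517255 0.50760882 9.44835151] 0.0004960007024805707 0.0251875295774098
[[0.000e+00 0.000e+00 9.283e+00]
 [1.220e-01 3.900e-02 9.793e+00]
 [6.220e-01 2.100e-02 9.879e+00]
 [6.280e-01 6.000e-03 4.310e-01]]
```

```bash
python3 - <<'E'
from bench import ctrl, optics
import cv2,numpy as np
a=optics.get_image("top");b=optics.get_image("wrist");c=optics.get_image("scene")
cv2.imwrite("pics/t5.png",a[:,:,::-1]);cv2.imwrite("pics/w5.png",b[:,:,::-1]);cv2.imwrite("pics/s5.png",c[:,:,::-1])
E
```

```text
(no output)
```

View pics/t5.png

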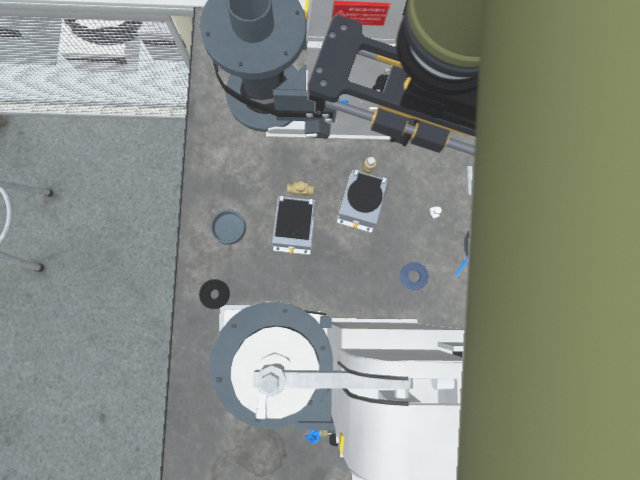

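View pics/w5.png

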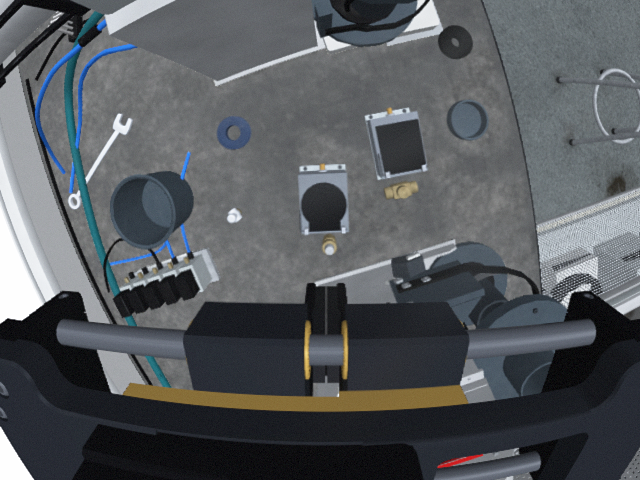

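View pics/s5.png

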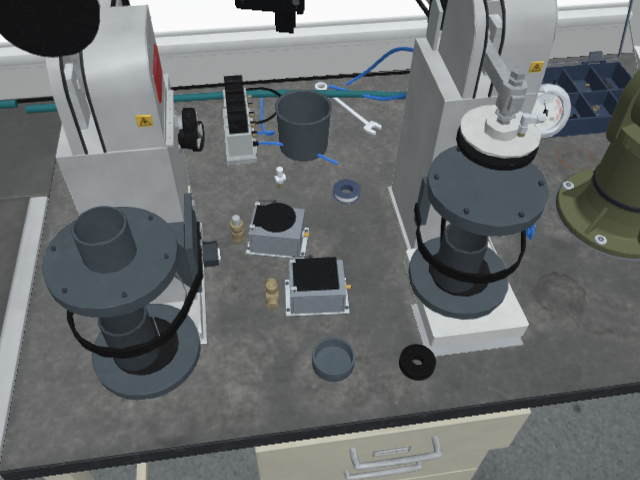

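```bash
cat >> h.py <<'E'
from scipy.spatial.transform import Rotation as R
def wray(u,v,z,pos,rot):
    c=optics.calibration("wrist");K=c["K"];T=c["hand_eye"]
    a=np.array([(u-K[0,2])/K[0,0],(v-K[1,2])/K[1,1]]);t=np.linalg.norm(a)
    d=np.array([*(a/t*np.sin(t)),np.cos(t)]);M=R.from_rotvec(rot).as_matrix()
    d=M@T[:3,:3]@d;o=np.array(pos)+M@T[:3,3];return o+d*(z-o[2])/d[2]
E
python3 - <<'E'
from h import *
from bench import ctrl
s=ctrl.get_state();p,r=s["position"],s["tool_rot"]
print(wray(324,206,.067,p,r),wray(305,231,.066,p,r),wray(347,231,.066,p,r),s["joint_torque"])
import cv2
cv2.imwrite("pics/w5c.png",cv2.resize(cv2.imread("pics/w5.png")[150:270,270:380],None,fx=5,fy=5,interpolation=cv2.INTER_CUBIC))
E
```

```text
[ 0.64364021 -0.01218522  0.067     ] [ 0.67087788 -0.04946027  0.066     ] [0.68888395 0.008573   0.066     ] [ 1.35146979e+00 -4.36958098e+01  3.78701717e+00 -3.12848389e+01
  1.75784226e-01  9.34815430e-02  1.61377407e-04]
```

View pics/w5c.png

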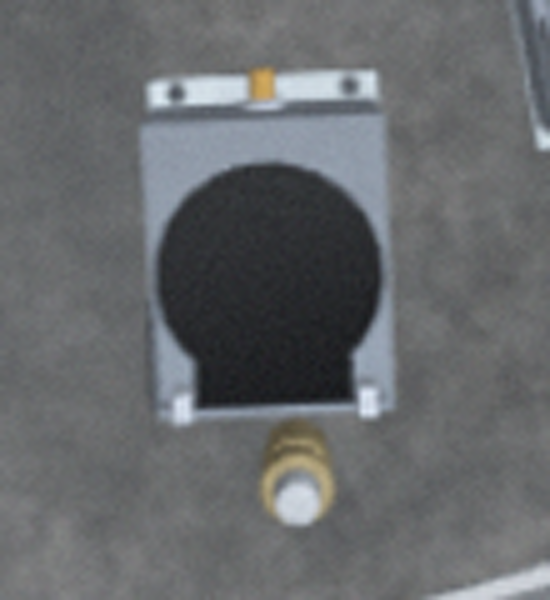

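>>> play_rows:
  motion:
    - [1, 0, 0, 4, 0]
    - [1, 0, 0, 4, 0]
    - [1, 0, 0, 4, 0]
    - [1, 0, 0, 4, 0]
    - [1, 0, 0, 0, 0]

```text
time: 3.72
position: [0.6172, -0.0019, 0.2671]
tool_rot: [-0.47, -3.099, 0.001]
ft_force: [-0.2, 0.5, -0.8]
grip_width: 0.003
```

```bash
python3 - <<'E'
from bench import ctrl, optics
import cv2
s=ctrl.get_state()
for k in("time","joint_positions","position","tool_rot","joint_torque"):print(k,s[k])
cv2.imwrite("pics/w6.png",optics.get_image("wrist")[:,:,::-1]);cv2.imwrite("pics/t6.png",optics.get_image("top")[:,:,::-1])
cv2.imwrite("pics/s6.png",optics.get_image("scene")[:,:,::-1])
E
```

```text
time 3.725
joint_positions [-0.32461774  0.2454066   0.3466118   1.489365   -0.08391868  1.42844349
  1.29494576]
position [ 0.61723258 -0.00187025  0.26710873]
tool_rot [-4.69595003e-01 -3.09918536e+00  8.30548837e-04]
joint_torque [ 4.49210191e-01 -4.22722685e+01  3.14819455e+00 -3.01961946e+01
  8.40925192e-02 -1.47397653e-01  8.07359669e-03]
```

View pics/w6.png

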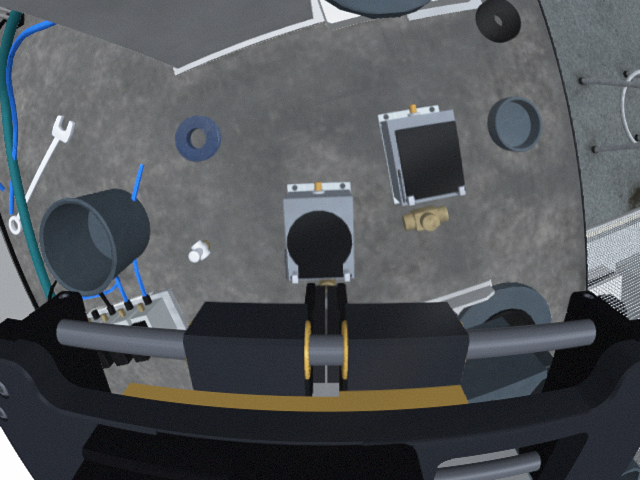

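View pics/t6.png

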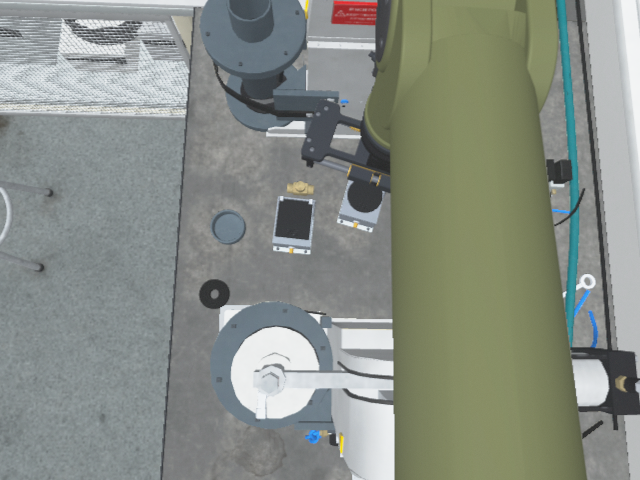

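View pics/s6.png

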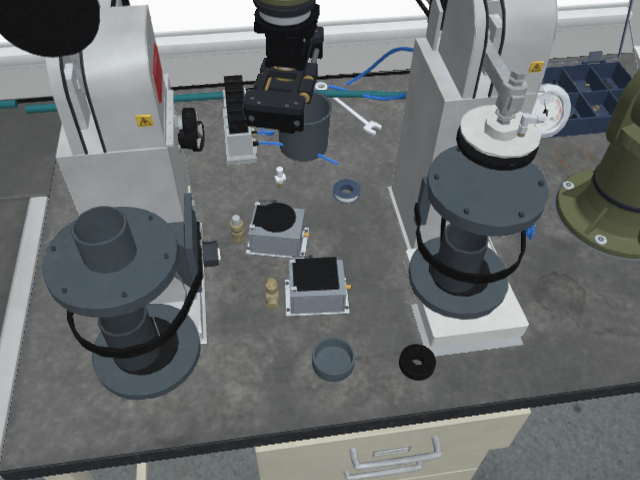

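```bash
python3 - <<'E'
from h import *
from bench import ctrl
s=ctrl.get_state();p,r=s["position"],s["tool_rot"];print(p,r,s["joint_torque"][:4])
import cv2
cv2.imwrite("pics/w6c.png",cv2.resize(cv2.imread("pics/w6.png")[175:295,265:375],None,fx=5,fy=5,interpolation=cv2.INTER_CUBIC))
E
```

```text
[ 0.62028926 -0.00363995  0.27271584] [4.73634057e-01 3.10280591e+00 1.55086060e-03] [ -0.2538655  -41.58282638   2.55098596 -30.36299586]
```

View pics/w6c.png

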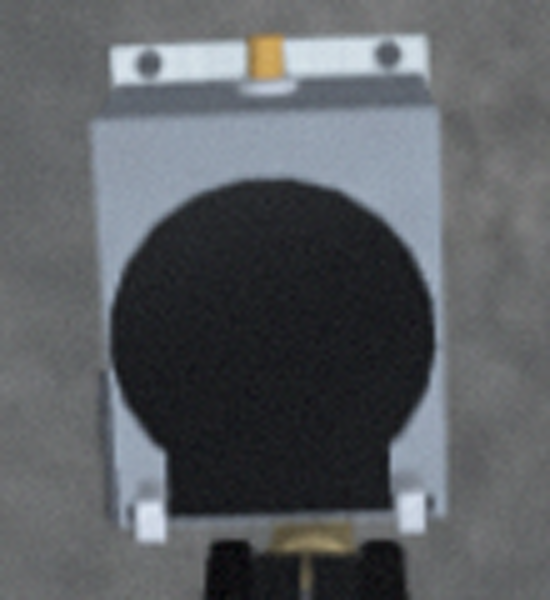

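```bash
python3 - <<'E'
from h import *
from bench import ctrl
import cv2
for i in range(2):
  s=ctrl.get_state();p,r=s["position"],s["tool_rot"];im=optics.get_image("wrist")[:,:,::-1]
  print(s["time"],p,r,np.abs(s["qd"]).max())
cv2.imwrite("pics/w7.png",im);cv2.imwrite("pics/w7c.png",cv2.resize(im[175:295,265:375],None,fx=5,fy=5,interpolation=cv2.INTER_CUBIC))
g=im.max(axis=2);m=(g<60).astype('uint8');n,l,st,c=cv2.connectedComponentsWithStats(m[180:277,280:360])
print(st,c)
P=lambda u,v,z=.067:wray(u,v,z,p,r)
print("c",P(319.5,243),"top",P(319.5,210.6),"L",P(287,242),"R",P(352,242),"hinge",P(295,279,.066),P(347,277,.066),"nipple",P(318,186,.02))
E
```

```text
3.875 [ 0.62028926 -0.00363995  0.27271584] [4.73634057e-01 3.10280591e+00 1.55086060e-03] 0.012877835220776807
3.925 [ 0.62048082 -0.00406999  0.27306181] [4.74449407e-01 3.10187360e+00 1.65214461e-03] 0.007499090723649395
[[   0    0   80   97 4415]
 [   8   23   64   67 3345]] [[39.38301246 41.34541336]
 [39.65440957 56.78325859]]
c [ 0.64999408 -0.01958763  0.067     ] top [ 0.61798188 -0.00943477  0.067     ] L [ 0.63913664 -0.05078844  0.067     ] R [0.65880119 0.01216739 0.067     ] hinge [ 0.6805147  -0.05641519  0.066     ] [ 0.69459783 -0.00350098  0.066     ] nipple [ 0.60075843 -0.00648828  0.02      ]
```

View pics/w7c.png

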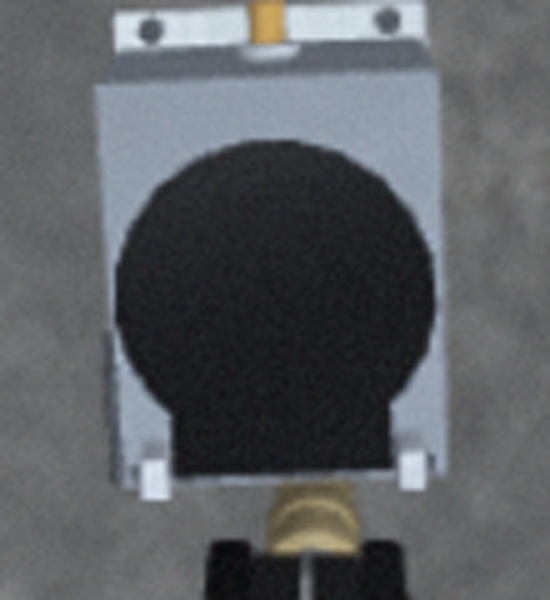

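```bash
python3 - <<'E'
from h import *
p=[ 0.62048082,-0.00406999,0.27306181];r=[4.74449407e-01,3.10187360,1.65214461e-03]
P=lambda u,v,z=.067:wray(u,v,z,p,r)
c=P(320.1,234.8);f=P(320.1,202.6);h1=P(296,271,.066);h2=P(347.4,269,.066)
print(c,f,h1,h2,np.linalg.norm(f-c),np.degrees(np.arctan2(*(h2-h1)[[1,0]])),P(288,235)-P(352.2,234))
print(R.from_rotvec(r).as_matrix().round(3))
E
```

```text
[ 0.641926   -0.01639239  0.067     ] [ 0.61046278 -0.00643627  0.067     ] [ 0.67221641 -0.05244526  0.066     ] [ 6.86031141e-01 -5.81110773e-04  6.60000000e-02] 0.033000886613319125 75.08478601942075 [-0.01831118 -0.06210314  0.        ]
[[-0.954  0.299  0.004]
 [ 0.299  0.954  0.   ]
 [-0.003  0.002 -1.   ]]
```

>>> play_rows:
  motion:
    - [1, -0.3, -0.5, 2, 0]
    - [1, 0, 0, 2, 0]
    - [1, 0, 0, 2, 0]
    - [1, 0, 0, 2, 0]
    - [1, 0, 0, 2, 0]
    - [1, 0, 0, 1, 0]
    - [1, 0, 0, 0, 0]
    - [1, 0, 0, 0, 0]
    - [1, 0, 0, 0, 0]

```text
time: 5.1
position: [0.6213, -0.0105, 0.1615]
tool_rot: [0.477, 3.104, 0.001]
ft_force: [0.4, 0.1, 0.2]
grip_width: 0.002
```

```bash
python3 - <<'E'
from bench import ctrl, optics
import cv2
s=ctrl.get_state()
for k in("time","joint_positions","position","tool_rot","joint_torque","ft_force"):print(k,s[k])
cv2.imwrite("pics/w8.png",optics.get_image("wrist")[:,:,::-1]);cv2.imwrite("pics/t8.png",optics.get_image("top")[:,:,::-1])
E
```

```text
time 5.1
joint_positions [-0.30726678  0.30621131  0.34224919  1.63000996 -0.10815931  1.22229895
  1.3231586 ]
position [ 0.62127086 -0.01049229  0.16152497]
tool_rot [4.76562667e-01 3.10356466e+00 8.08876813e-04]
joint_torque [-3.25851375e-03 -4.45361209e+01  3.49687725e+00 -2.97026879e+01
  2.69787863e-02  7.90887815e-02  3.20663082e-05]
ft_force [0.44723175 0.14635289 0.1921207 ]
```

View pics/w8.png

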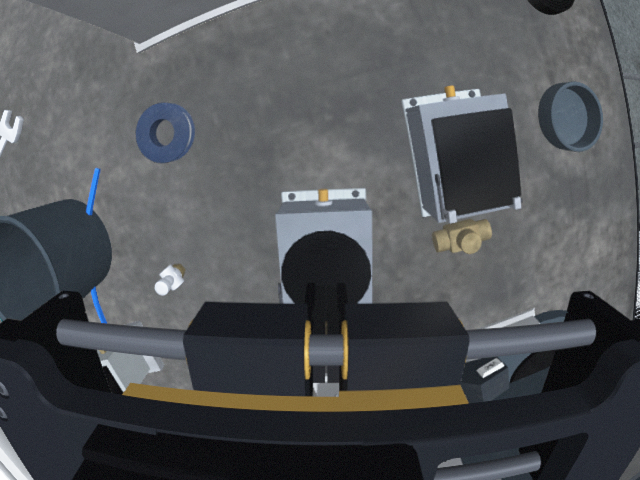

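View pics/t8.png

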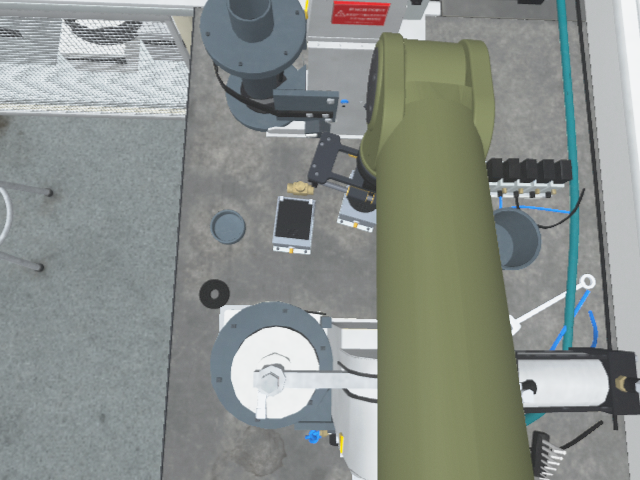

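>>> play_rows:
  motion:
    - [1, 0, 0, 2, 0]
    - [1, 0, 0, 2, 0]
    - [1, 0, 0, 2, 0]
    - [1, 0, 0, 1, 0]
    - [1, 0, 0, 0, 0]
    - [1, 0, 0, 0, 0]
    - [1, 0, 0, 0, 0]

```text
time: 6.08
position: [0.6214, -0.0106, 0.0915]
tool_rot: [0.477, 3.104, 0.001]
ft_force: [-0.3, -0.7, -0.2]
grip_width: 0.007
```

```bash
python3 - <<'E'
from bench import ctrl, optics
import cv2
s=ctrl.get_state()
for k in("time","joint_positions","position","tool_rot","joint_torque","ft_force"):print(k,s[k])
im=optics.get_image("wrist")[:,:,::-1];cv2.imwrite("pics/w9.png",cv2.resize(im[150:350,220:430],None,fx=2.9,fy=2.9));
im=optics.get_image("scene")[:,:,::-1];cv2.imwrite("pics/s9.png",cv2.resize(im[100:340,160:400],None,fx=2.5,fy=2.5))
E
```

```text
time 6.075
joint_positions [-0.29688407  0.36924509  0.33188451  1.69904298 -0.13303096  1.09370951
  1.34122195]
position [ 0.62135705 -0.01055093  0.09149026]
tool_rot [4.76731384e-01 3.10353022e+00 7.36573467e-04]
joint_torque [-2.77119099e-03 -4.62436938e+01  4.04928312e+00 -2.79640263e+01
  2.69967201e-02  8.06277059e-02 -7.39030520e-05]
ft_force [-0.29747158 -0.73226108 -0.22233768]
```

View pics/w9.png

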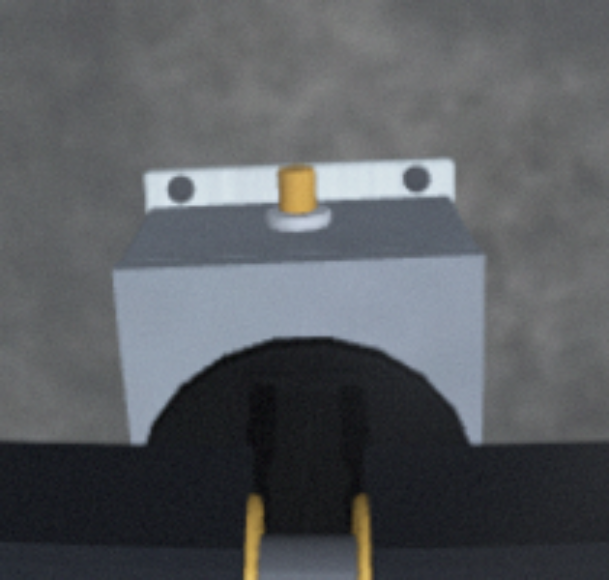

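View pics/s9.png

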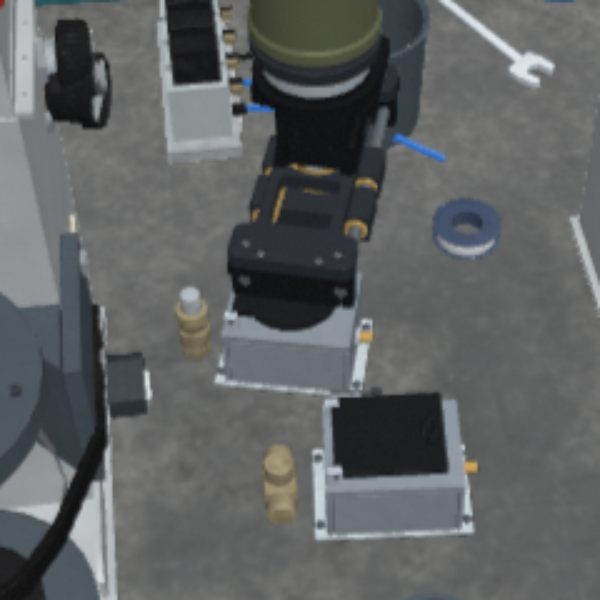

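>>> play_rows:
  motion:
    - [1, 0, 0, 0.7, 0]
    - [1, 0, 0, 0.7, 0]
    - [1, 0, 0, 0, 0]
    - [1, 0, 0, 0.2, 0]
    - [1, 0, 0, 0.2, 0]
    - [1, 0, 0, 0.1, 0]
    - [1, 0, 0, 0.1, 0]
    - [1, 0, 0, 0, 0]
    - [1, 0, 0, 0, 0]

```text
time: 7.3
position: [0.6206, -0.0105, 0.0709]
tool_rot: [-0.477, -3.105, -0.0]
ft_force: [-3.0, 0.7, 4.4]
grip_width: 0.005
```

>>> play_rows:
  motion:
    - [1, 0, 0, -2, 0]
    - [1, 0, 0, -4, 0]
    - [1, 0, 0, -5, 0]
    - [1, 0, 0, -5, 0]
    - [1, 0, 0, -5, 0]
    - [1, 0, 0, -2, 0]
    - [1, 0, 0, 0, 0]
    - [1, 0, 0, 0, 0]
    - [1, 0, 0, 0, 0]
    - [1, 0, 0, 0, 0]
    - [1, 0, 0, 0, 0]
    - [1, 0, 0, 0, 0]
    - [1, 0, 0, 0, 0]
    - [1, 0, 0, 0, 0]

```text
time: 9.05
position: [0.6207, -0.0105, 0.3006]
tool_rot: [0.477, 3.105, 0.0]
ft_force: [-0.3, 0.7, -0.3]
grip_width: 0.011
```

```bash
python3 - <<'E'
from bench import ctrl, optics
import cv2
s=ctrl.get_state()
for k in("time","position","ft_force"):print(k,s[k])
im=optics.get_image("wrist")[:,:,::-1];cv2.imwrite("pics/w10.png",im)
im=optics.get_image("scene")[:,:,::-1];cv2.imwrite("pics/s10.png",cv2.resize(im[100:340,160:400],None,fx=2.5,fy=2.5))
E
```

```text
time 9.05
position [ 0.6206919  -0.01052143  0.30060386]
ft_force [-0.30944196  0.74669397 -0.32238838]
```

View pics/w10.png

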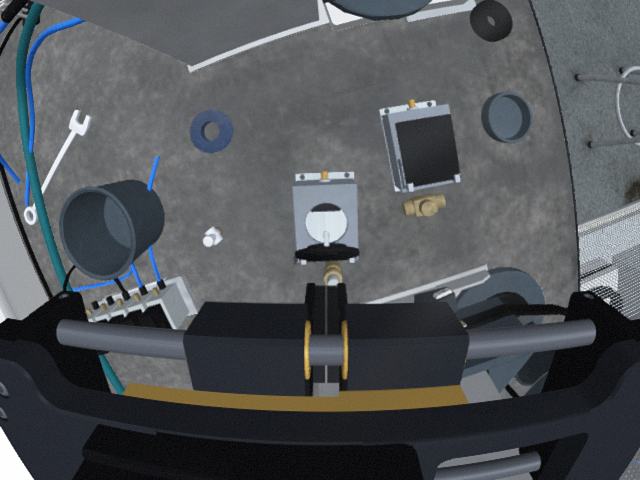

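View pics/s10.png

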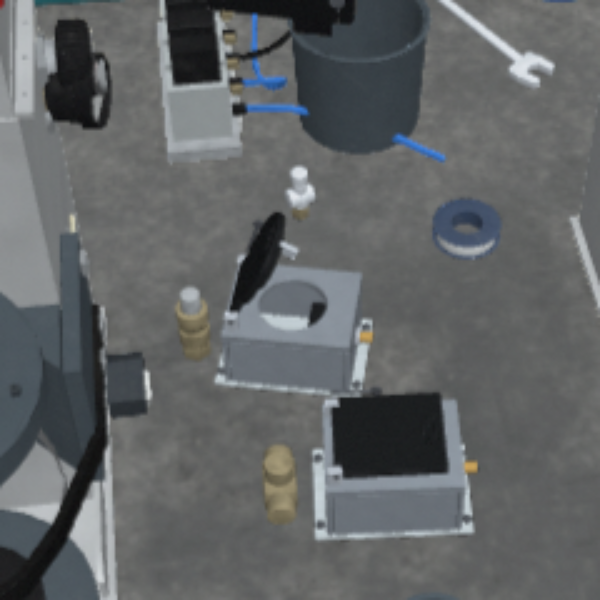

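Both pictures show the round hatch standing open: its port is visible at wrist (326,222) and its lid upright in the scene crop at (260,262). The square hatch is shut and nothing else has moved. I'll wait another second and more, then check again.

>>> play_rows:
  motion:
    - [1, 0, 0, 0, 0]
    - [1, 0, 0, 0, 0]
    - [1, 0, 0, 0, 0]
    - [1, 0, 0, 0, 0]
    - [1, 0, 0, 0, 0]
    - [1, 0, 0, 0, 0]
    - [1, 0, 0, 0, 0]
    - [1, 0, 0, 0, 0]
    - [1, 0, 0, 0, 0]
    - [1, 0, 0, 0, 0]
    - [1, 0, 0, 0, 0]
    - [1, 0, 0, 0, 0]

```text
time: 10.65
position: [0.6207, -0.0105, 0.3006]
tool_rot: [0.477, 3.105, 0.0]
ft_force: [-0.3, -0.4, 0.6]
grip_width: 0.002
```

```bash
python3 - <<'E'
from bench import ctrl, optics, ticket
import cv2,numpy as np
im=optics.get_image("scene")[:,:,::-1];c=cv2.resize(im[100:340,160:400],None,fx=2.5,fy=2.5);cv2.imwrite("pics/s11.png",c)
o=cv2.imread("pics/s10.png");d=cv2.absdiff(c,o).max(axis=2)[200:];print("changed px since last",(d>40).sum())
s=ctrl.get_state();print(s["time"],s["ft_force"],abs(s["qd"]).max())
E
```

```text
changed px since last 0
10.7 [ 0.22959626  0.51371248 -0.19578254] 0.00326219594198867
```

View pics/s11.png

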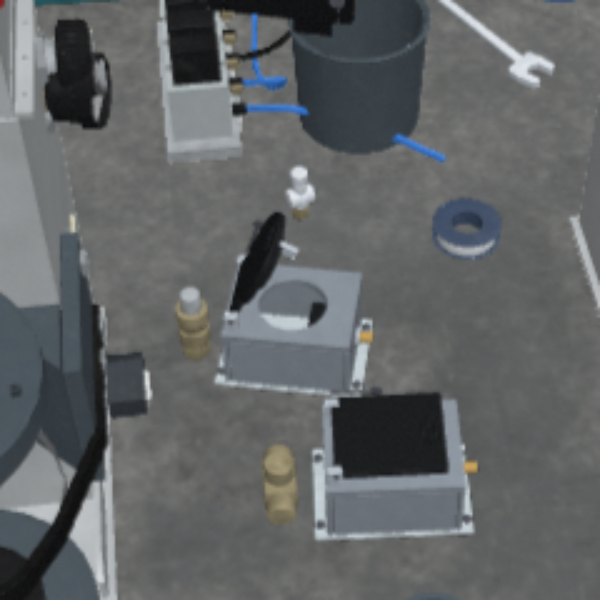

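The picture has not changed: the round hatch still stands open at (260,262) and the square one is shut. I'm handing the job in.

```bash
python3 -c "
from bench import ticket;print(ticket.close_job())"
```

```text
the job is handed in; nothing more can be done
None
```

The round sample-port hatch is open and stayed open by itself. I pressed it at the thumb ribs with closed fingertips, about 4 mm in at 4.4 N, then lifted straight up to 0.30 m and kept clear.

- **Hatch:** two scene pictures, 1.6 s apart with the arm clear, both show it standing open. Nothing changed between them around the two units.
- **Rest of the bench:** the square battery hatch is shut and was not pressed. The loose items near the units look unmoved in the pictures, and the wrist force is back to zero within noise.
- **Time:** the job was handed in at 10.7 s.
- **Measurement differences:** the cameras first disagreed by about 5 mm on the hatch position. One wrist picture was off because the arm was still settling. I repeated that one after it settled, and it gave the right 33 mm disc radius.
- **Not checked by a sensor:** I judged the arm's clearance over the machine between base and units from the pictures and joint torques. The torques stayed smooth and nothing suggested contact.

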